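Roller-burnish the copper arc contact on the soft-yield jig

ROBOT

A 6-joint arm with a two-finger parallel gripper is mounted at the origin on the work surface. World frame = base frame: x ahead of the robot, y to its left, z up, the work surface at z = 0. Lengths are in m, angles in rad, forces in N, time in s.
With the tool pointing down it reaches from about 0.25 to 0.8 m from the base axis. Payload 8.5 kg.
Tool frame: the origin (TCP) lies where the fingers leave the gripper's body, on its centre line; the fingertips stand 73 mm ahead of it and the grasp point (between the pads) lies 54 mm ahead of it; z points along the fingers, y is the line along which they close (so a half turn about z gives the same grasp; the last joint's range is limited). The gripper opens to 85 mm and grips with 20 to 120 N. Pads are 22 mm wide; open, the fingers measure 114 mm over their backs; the gripper's body (76 mm by 85 mm) begins 54 mm behind the grasp point. The pads swing forward as they close: fully open they stand 13 mm farther back than shut.
Start: joints at [1.288, 0.238, -0.013, 1.319, 0, 1.571], TCP at [0.146, 0.504, 0.304] pointing down, gripper open.
Joint ranges: [-2.66, 2.66], [-1.03, 1.9], [-1.14, 1.46], [-1.82, 2.27], [-1.45, 1.34], [-3.14, 3.14]. Speed limits (rad/s): [2.22, 2.22, 2.79, 3.14, 3.14, 3.14].

INTERFACE

Orientations are given as a rotation vector (axis times angle).
In Python, from station import ctrl gives the robot as it stands. The module is installed in compiled form; this text tells all that it offers.
- The arm moves only by the shell command python3 -m creep 'ROWS' [FORCE]. ROWS is JSON, a list of rows, each a list of 7 numbers: the turn, a rotation vector about the tool's x, y, z in degrees, then the shift along the tool's x, y, z in cm, then the opening, from 0 (shut) to 1 (fully open). A call has 1 to 10 rows; each row is the pose to reach, as a shift and turn from the pose commanded when the call began, along the tool's axes at that moment; what a row does not reach only later rows make up. A row lasts 1/12 s, in which the tool goes at most 41.7 mm and 7.16 degrees, less where a joint would pass 70% of its speed; a pose out of reach is approached as far as the arm can. A call with a gripper value outside its range is refused whole. The fingers move at their own pace and stop on an object; FORCE is the grip in N (left out, the last holds). Time passes only in rows, so rows that repeat a pose let the fingers close. It gives the time, the measured TCP pose, the force, the opening and the grip force at its end, in the units of the state.
- ctrl.get_obs(): the state, without advancing time (a new reading comes with each control period).
- ctrl.snapshot(name): name is "scene" or "top" or "wrist"; returns a dict with "image" (400x640x3 uint8, blue, green, red), "fx", "fy", "cx", "cy" (pixels), "R" (3x3) and "t" (3): a world point X has camera coordinates R X + t. Camera axes: x right, y down, z forward; pixel columns grow to the right and rows downward; lengths in m; the calibration is good to about 2 mm. A picture is of the moment at which its call begins. There is no depth.
- ctrl.finish_job(): hands the job in; it is judged then, once.
The state is a dict: "clock": time; "joint_pos": joint angles; "dq": joint speeds; "joint_efforts": joint torques, N m; "eef_pos": TCP position; "tcp_rot": TCP orientation; "contact_force": force on the tool from outside, world axes, zero at the start; "wrist_torque": the same for the moment, N m; "gripper_width": finger opening in m; "gripper_force": force on a finger pad.
Only numpy, scipy, OpenCV 4.12 (cv2) and the standard library are available. Lean on these libraries where they do the work, as an engineer would, in place of code of your own. Each camera call takes 0.05 s, during which the arm holds its last target. There are 200 camera calls.

TASK

Take the roller burnisher from its round rubber mat and run its roller once along the curved copper shoe of the jig, from the end on the robot's left to the end on its right, pressing with a steady 14 N (keep it between 12 and 16 N) the whole way: set it on and take it off only at the outer ends where the clamp dogs are, never lift off or dig in between. The jig's carriage slowly gives way for as long as you press, so follow it and be through before it reaches its back stop. Then stand the burnisher upright in the middle of its mat again, let go, and leave everything else on the bench where it is.

Things in the scene. Friction and masses are not known exactly. Their poses are not given: they have to be found in the camera images.
- face_home (a point): Fixed point on the grey jig, 75 mm above the bench: the start position of shoe_face (jig position and yaw vary). x is level and points into the jig, away from the robot (pressing direction); y along the copper face, + to the robot's left; z up. The jig lies 45 to 392 mm behind this point, 180 mm wide; its rising slideways stay 40 mm or more below the middle of the shoe along the travel.
- shoe_face (a point): Apex (point nearest the robot) of the copper shoe's face, at mid-height; moves with it; axes as face_home. Upright plate 60 mm high, 240 mm long in y; the face is an arc of 250 mm radius bulging towards the robot, face x = 250 - sqrt(250^2 - y^2) mm. End zones, with dark clamp dogs behind: roller axis at |y| 90 to 125 mm; the roller is set on and taken off only there.
- arc_centre (a point): Centre of the arc of the copper face, 250 mm behind shoe_face on its x axis, moving with it. A roller that touches the face has its axis 270 mm from this point.
- carriage (a joint): Travel of the carriage up its slideway, m: 0 at the start, must stay under 0.15 (back stop 0.16). The way slopes up: the shoe moves 0.978 of it in x, 0.208 of it up. Speed = (0.978 x push along x - weight part - 20 N/m x travel) / 720 N s/m (oil dashpot). Weight part nominally 4.8 N (2.35 kg), really anything from 2 to 11.5 N, hidden. At 14 N the stop is 10 s away or more. Creeps back when let go.
- shoe (a joint): How far the copper shoe is pushed back on the carriage along x against its spring, m; 0 free, 0.055 at most. Spring 400 N/m, shoe 0.25 kg, damping 10 N s/m: push along x = 400 N/m x this value. Force square to the face = that / cosine of the face's slope (1 at the apex, 0.88 at the ends).
- burnisher: Roller burnisher, upright, 112 mm tall, 0.32 kg; origin at the centre of its underside. From below: 38 mm foot disc to z = 6 mm; free-turning steel roller, 40 mm diameter, z = 6.5 to 42.5 mm; 34 mm collar to 51 mm; 18 mm shank; square wooden handle 28 x 28 mm, z = 62 to 112 mm, sides along its x and y.
- roller_mid (a point): On the burnisher's axis at mid-height of the roller, 24.5 mm above its underside. Pressed at 14 N it must be held firmly (100 N or more).
- handle (a point): Middle of the burnisher's wooden handle, 87 mm above its underside; axes as the burnisher.
- mat: Round black rubber mat, 100 mm in diameter, 5 mm thick, fixed on the bench to the robot's left; origin at the centre of its underside. The burnisher starts on it and is put back on it.
- fuse_long: Bystander: pale barrel fuse with blades, 250 mm long, 54 mm high, lying to the right.
- fuse_dark: Bystander: black barrel fuse with blades, 220 mm long, 46 mm high, lying to the right.
- tin: Bystander: round tin, 68 mm in diameter, 75 mm tall, standing to the left, beyond the mat.
- carton: Bystander: small brown carton 170 x 55 x 55 mm, lying to the left, outside the mat.
Things that resemble listed ones, but are neither listed nor needed, are in the scene too. What is shaped like the burnisher but turquoise is not meant.

How it is judged:
On the way, in this order (a step that is already met when the one before it is completed fails the run):
1. the roller is set on the left end zone and presses with 12 to 16 N (contact force between burnisher and shoe between 12 and 16 N and y of roller_mid in the frame of shoe_face above 0.09 m), for 0.3 s.
2. it rolls over the left third at 12 to 16 N (contact force between burnisher and shoe between 12 and 16 N and y of roller_mid in the frame of shoe_face between 0.03 and 0.09 m), for 0.9 s.
3. it rolls over the middle third at 12 to 16 N (contact force between burnisher and shoe between 12 and 16 N and y of roller_mid in the frame of shoe_face between -0.03 and 0.03 m), for 0.9 s.
4. it rolls over the right third at 12 to 16 N (contact force between burnisher and shoe between 12 and 16 N and y of roller_mid in the frame of shoe_face between -0.09 and -0.03 m), for 0.9 s.
5. it arrives on the right end zone, still at 12 to 16 N (contact force between burnisher and shoe between 12 and 16 N and y of roller_mid in the frame of shoe_face below -0.09 m), for 0.15 s.
At the end, for the whole second after the job is handed in: After the one pass the burnisher stands upright (within 0.08 rad) on its mat, its axis within 25 mm of the mat's centre, released and at rest (horizontal distance between burnisher and mat below 0.025 m and angle between burnisher's own z axis and vertical below 0.08 rad and height (world z) of burnisher below 0.009 m and linear speed of burnisher below 0.02 m/s); the robot touches nothing.
It fails at once if the roller presses on the copper with more than 18 N (contact force between burnisher and shoe above 18 N).
It fails at once if the roller is lifted off, or presses with less than 10 N, between the two end zones (contact force between burnisher and shoe below 10 N and y of roller_mid in the frame of shoe_face between -0.088 and 0.088 m and z of roller_mid in the frame of shoe_face between -0.045 and 0.045 m and horizontal distance between roller_mid and arc_centre below 0.285 m).
It fails at once if the carriage is run into its back stop (value of joint carriage above 0.15 m).
It fails at once if the arm or the fingers push the shoe or carriage instead of the roller (contact force between any of the arm, the fingers and shoe above 1 N or contact force between any of the arm, the fingers and carriage above 1 N).
It fails at once if something else on the bench is moved by more than 30 mm (distance of any of fuse_long, fuse_dark, tin, carton from where it was at the start of the episode above 0.03 m).
It also fails if it takes over 72 s, if anything falls off the work surface, if the arm or the gripper's body presses on something with over 40 N, if the wrist force passes 120 N, or if a joint passes its speed limit or range.

## Working session

There is one attempt and no reset: what is moved stays moved. The work goes in short steps, Python scripts to look and compute and a shell command to move; the robot and the scene stay as the last step left them, time stands still between calls to the robot, and variables do not carry over. Pictures are saved under pics/ and viewed, at most 10 in all, crops included, and the job is handed in when it is done.

```bash
mkdir -p pics; python3 - <<'E'
from station import ctrl
import cv2,numpy as np,pickle
o=ctrl.get_obs();print(o)
for n in("scene","top"):
    s=ctrl.snapshot(n);cv2.imwrite(f"pics/{n}0.png",s["image"]);pickle.dump(s,open(f"{n}0.pkl","wb"))
    print(n,s["fx"],s["cx"],s["cy"],np.round(s["R"],3).tolist(),np.round(s["t"],3))
E
```

```text
{'clock': 0.0, 'joint_pos': array([ 1.28801142e+00,  2.38784161e-01, -1.42269013e-02,  1.31919985e+00,
       -1.73215909e-05,  1.57079485e+00]), 'dq': array([ 0.00077195,  0.00154651, -0.00059626,  0.00097963, -0.00135223,
       -0.00037068]), 'joint_efforts': array([-3.82630196e-04, -5.38774967e+01,  3.46439767e+01,  1.82044163e-02,
        5.93429536e-05, -1.06564272e-05]), 'eef_pos': array([0.1464118 , 0.50386001, 0.30328643]), 'tcp_rot': array([-4.42690827e-01, -3.11006103e+00,  2.20356379e-03]), 'contact_force': array([ 0.4343291 , -0.44402064, -0.04723451]), 'wrist_torque': array([-0.03087104, -0.02220483, -0.00100879]), 'gripper_force': 0.0, 'gripper_width': 0.08502195318046193}
scene 389.25871120697553 319.3624119260603 204.85629643882046 [[-0.546, 0.837, -0.019], [0.53, 0.328, -0.782], [-0.648, -0.437, -0.624]] [ 0.294 -0.226  1.58 ]
top 412.3599158759929 314.75145298146424 198.06579320953537 [[0.005, -1.0, -0.003], [-0.992, -0.005, -0.123], [0.123, 0.004, -0.992]] [0.016 0.522 1.357]
```

View pics/scene0.png

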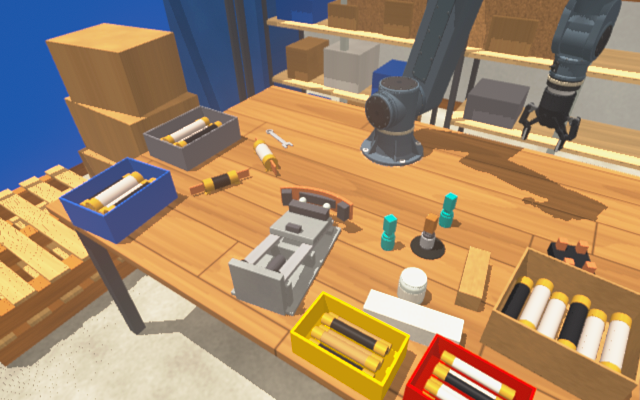

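View pics/top0.png

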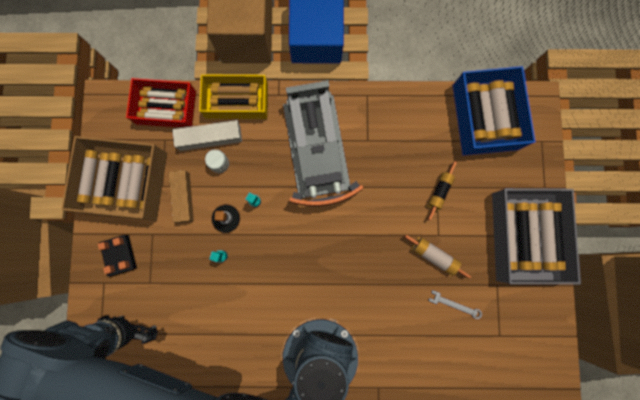

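The burnisher is the one on the black mat, at scene (430,232) / top (226,217). The look-alikes are the turquoise ones at scene (389,232) and (449,210), or top (253,200) and (218,257). The jig's copper arc is at top (326,198). Next I'll check close crops.

```bash
python3 - <<'E'
import cv2,pickle,numpy as np
a=pickle.load(open("top0.pkl","rb"))["image"];b=pickle.load(open("scene0.pkl","rb"))["image"]
z=lambda im,x,y,w,h:cv2.resize(im[y:y+h,x:x+w],(400,300),interpolation=cv2.INTER_NEAREST)
cv2.imwrite("pics/crop1.png",np.vstack([np.hstack([z(a,200,195,54,40),z(a,280,170,92,50)]),np.hstack([z(b,400,200,60,60),z(b,265,175,100,60)])]))
E
```

```text
(no output)
```

View pics/crop1.png

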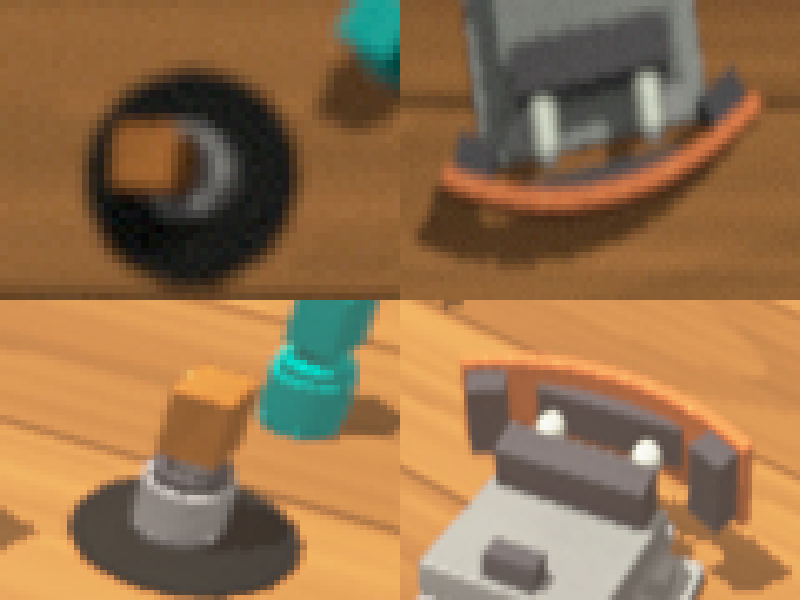

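The crop confirms the choice: an orange-brown wooden handle on a grey roller on the black mat, with sides roughly along the image axes. The clamp dogs end below the plate's top edge. Next I'll measure the mat, the handle and the arc.

```bash
cat > h.py <<'E'
import cv2,pickle,numpy as np
from scipy.optimize import least_squares
def ray(s,uv,z):
    uv=np.atleast_2d(uv).astype(float);d=np.c_[(uv[:,0]-s["cx"])/s["fx"],(uv[:,1]-s["cy"])/s["fy"],np.ones(len(uv))]@s["R"]
    C=-s["R"].T@s["t"];return C+d*((z-C[2])/d[:,2])[:,None]
def proj(s,X):
    c=np.atleast_2d(X)@s["R"].T+s["t"];return c[:,:2]/c[:,2:]*[s["fx"],s["fy"]]+[s["cx"],s["cy"]]
E
python3 - <<'E'
from h import *
for n,x0,y0,x1,y1,hx in(("top",205,198,250,236,0),("scene",400,200,460,265,0)):
    s=pickle.load(open(n+"0.pkl","rb"));im=s["image"]
    hsv=cv2.cvtColor(im,cv2.COLOR_BGR2HSV)
    m=np.zeros(im.shape[:2],np.uint8);m[y0:y1,x0:x1]=((hsv[...,2]<75)*255)[y0:y1,x0:x1]
    c=max(cv2.findContours(m,0,2)[0],key=cv2.contourArea);h=cv2.convexHull(c)
    P=ray(s,h[:,0],.005)
    f=least_squares(lambda p:np.hypot(P[:,0]-p[0],P[:,1]-p[1])-p[2],[*P.mean(0)[:2],.05])
    print(n,"mat",np.round(f.x,4))
    # handle orange: saturated & within
    m=np.zeros(im.shape[:2],np.uint8);m[y0:y1,x0:x1]=((hsv[...,1]>150)&(hsv[...,2]>90)*1)[y0:y1,x0:x1]*255
    m2=np.zeros_like(m);cv2.drawContours(m2,[h],-1,255,-1); m2=cv2.dilate(m2,None) if 0 else m2
    c=max(cv2.findContours(m&m2,0,2)[0],key=cv2.contourArea);print(n,"handle",cv2.minAreaRect(c))
    if n=="top":
        print(np.round(ray(s,cv2.minAreaRect(c)[0],.112),4))
s=pickle.load(open("top0.pkl","rb"));im=s["image"].astype(int)
b,g,r=im[...,0],im[...,1],im[...,2]
print(im[198,318:330].tolist(), im[190:208,320].tolist())
m=np.zeros(b.shape,bool);m[175:212,283:370]=((r-g>75))[175:212,283:370]
ys,xs=np.where(m);print(xs.min(),xs.max(),ys.min(),ys.max())
lo=[];hi=[]
for u in range(xs.min(),xs.max()+1):
    v=ys[xs==u]
    if len(v):lo.append((u,v.max()+.5));hi.append((u,v.min()-.5))
for nm,pts,z in(("low",lo,.045),("high",hi,.105)):
    P=ray(s,pts,z)[:,:2]
    f=least_squares(lambda p:np.hypot(P[:,0]-p[0],P[:,1]-p[1])-.25,[P[:,0].mean()+.25,P[:,1].mean()],loss="soft_l1",f_scale=.002)
    e=P[[0,-1]];mid=e.mean(0);d=f.x-mid;d2=e[0]-e[1]
    print(nm,"centre",f.x,"ends",e,"len",np.linalg.norm(d2),"yaw",np.arctan2(d[1],d[0]),"yaw chord",np.arctan2(-d2[0],d2[1]),"rms",np.std(f.fun))
E
```

```text
top mat [0.4546 0.3242 0.0473]
top handle ((219.5, 215.5), (9.0, 9.0), 90.0)
[[0.4556 0.3192 0.112 ]]
scene mat [0.4566 0.3421 0.0324]Traceback (most recent call last):
  File "<stdin>", line 13, in <module>
ValueError: max() iterable argument is empty
```

```bash
python3 - <<'E'
from h import *
s=pickle.load(open("top0.pkl","rb"));im=s["image"].astype(int)
print("handle@.117",ray(s,(219.5,215.5),.117))
b,g,r=im[...,0],im[...,1],im[...,2]
print((r-g)[192:208,320],(r-g)[185:205,350])
m=np.zeros(b.shape,bool);m[175:212,283:370]=((r-g>75))[175:212,283:370]
n,l,st,_=cv2.connectedComponentsWithStats(m.astype(np.uint8));k=1+st[1:,4].argmax();m=l==k;print(st[k])
ys,xs=np.where(m);lo=[];hi=[]
for u in range(xs.min(),xs.max()+1):
    v=ys[xs==u];lo.append((u,v.max()+.5));hi.append((u,v.min()-.5))
for nm,pts,z in(("low",lo,.045),("low",lo,.105),("high",hi,.105)):
    P=ray(s,pts,z)[:,:2]
    f=least_squares(lambda p:np.hypot(P[:,0]-p[0],P[:,1]-p[1])-.25,[P[:,0].mean()+.25,P[:,1].mean()],loss="soft_l1",f_scale=.002)
    e=P[[0,-1]];mid=e.mean(0);d=f.x-mid;d2=e[0]-e[1]
    print(nm,"centre",f.x,"ends",e.round(4).tolist(),"len",np.linalg.norm(d2),"yaw",np.arctan2(d[1],d[0]),"yaw chord",np.arctan2(-d2[0],d2[1]),"rms",np.std(f.fun))
w=__import__("station").ctrl.snapshot("wrist");cv2.imwrite("pics/w0.png",w["image"])
print(w["fx"],w["cx"],w["cy"],-w["R"].T@w["t"],w["R"].round(3).tolist())
E
```

```text
handle@.117 [[0.45517092 0.31799313 0.117     ]]
[-5 -1  7 29 42 42 27  8 31 68 88 87 71 43 27 23] [ 8  0 -1  1 -2 16 42 69 86 90 81 57 37 29 34 42 46 49 49 49]
[290 186  72  19 178]
low centre [0.75135998 0.01865201] ends [[0.5156, 0.1012], [0.5538, -0.1362]] len 0.24036810588008992 yaw 0.16535812186366083 yaw chord 0.1595973479869794 rms 0.0010580696183472382
low centre [0.74502906 0.02028701] ends [[0.5084, 0.0973], [0.5449, -0.1296]] len 0.2298153048880982 yaw 0.16526551268811251 yaw chord 0.15959734798697928 rms 0.000928045593836289
high centre [0.7523154 0.0236439] ends [[0.5116, 0.0974], [0.5546, -0.1297]] len 0.23106094001128333 yaw 0.1796256379340646 yaw chord 0.18728348029656305 rms 0.000998395209888625
281.31241527623246 318.22758263594807 202.032300912475 [0.07677928 0.52472332 0.37182228] [[0.278, 0.961, -0.001], [0.921, -0.266, 0.286], [0.274, -0.08, -0.958]]
```

```bash
cat >> h.py <<'E'
from scipy.spatial.transform import Rotation as Ro
def T():
    from station import ctrl
    o=ctrl.get_obs();return o,np.array(o["eef_pos"]),Ro.from_rotvec(o["tcp_rot"])
def to(tgt,yaw=None):
    """cm shift & deg turn to TCP target; yaw = heading of tool -x (tool y = left)"""
    o,p,R=T();d=R.inv().apply(np.array(tgt)-p)*100
    g=np.zeros(3)
    if yaw is not None:
        x=[-np.cos(yaw),-np.sin(yaw),0];y=[-np.sin(yaw),np.cos(yaw),0]
        g=(R.inv()*Ro.from_matrix(np.c_[x,y,[0,0,-1]])).as_rotvec(degrees=True)
    print("turn",g.round(2),"shift",d.round(2),"F",o["contact_force"].round(2),"t",o["clock"])
E
python3 -c "
from h import *
to([.455,.319,.25],0)"
```

```text
turn [-6.00e-02 -1.00e-02 -1.62e+01] shift [-34.79  -9.14   5.35] F [ 0.12 -0.4   0.34] t 0.15
```

```bash
python3 -m creep '[[0,0,-4,-3.5,-0.9,0.5,1],[0,0,-8,-7.0,-1.8,1.1,1],[0,0,-12,-11,-2.9,1.7,1],[0,0,-16.2,-15,-3.9,2.3,1],[0,0,-16.2,-19,-5,2.9,1],[0,0,-16.2,-23,-6,3.5,1],[0,0,-16.2,-27,-7.1,4.1,1],[0,0,-16.2,-31,-8.1,4.8,1],[0,0,-16.2,-34.8,-9.1,5.3,1],[0,0,-16.2,-34.8,-9.1,5.3,1]]' 120; python3 - <<'E'
from h import *
from station import ctrl
to([.455,.319,.146],0)
s=ctrl.snapshot("wrist");pickle.dump(s,open("w1.pkl","wb"));cv2.imwrite("pics/w1.png",s["image"])
print(proj(s,[[.455,.319,.117],[.4546,.3242,.005]]))
E
```

```text
clock: 0.98
eef_pos: [0.46, 0.316, 0.2493]
tcp_rot: [0.008, 3.141, -0.003]
contact_force: [-0.7, -0.7, 0.1]
gripper_width: 0.0855
gripper_force: 0.0
turn [-0.11  0.03 -0.3 ] shift [ 0.5   0.31 10.33] F [-0.71 -0.65  0.15] t 0.9833
[[321.63035201 211.65462371]
 [325.16800072 179.74238888]]
```

View pics/w1.png

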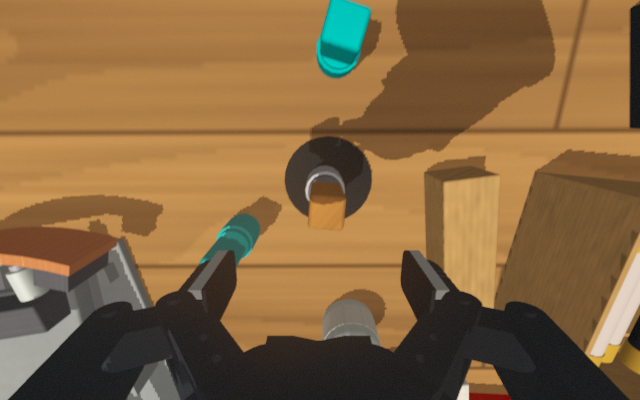

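The wrist view shows the handle top at (327,212) and the mat at (328,178), with turquoise look-alikes at (343,38) and (238,238). I'll refine both positions from this view.

```bash
python3 - <<'E'
from h import *
s=pickle.load(open("w1.pkl","rb"));im=s["image"];hsv=cv2.cvtColor(im,cv2.COLOR_BGR2HSV)
w=np.zeros(im.shape[:2],bool);w[132:230,278:378]=1
m=((hsv[...,2]<80)&w).astype(np.uint8)*255;m=cv2.morphologyEx(m,cv2.MORPH_OPEN,np.ones((3,3)))
n,l,st,_=cv2.connectedComponentsWithStats(m);k=1+st[1:,4].argmax();print(st[k])
h=cv2.convexHull(max(cv2.findContours((l==k).astype(np.uint8),0,1)[0],key=cv2.contourArea))[:,0]
P=ray(s,h,.005)
f=least_squares(lambda p:np.hypot(P[:,0]-p[0],P[:,1]-p[1])-.05,P.mean(0)[:2],loss="soft_l1",f_scale=.001);print("mat",f.x,np.std(f.fun))
w[:]=0;w[194:234,305:350]=1
m=((hsv[...,2]>165)&(hsv[...,1]>120)&w).astype(np.uint8)
print(hsv[212,327],hsv[190,345],hsv[188:232:3,327].tolist())
n,l,st,_=cv2.connectedComponentsWithStats(m);k=1+st[1:,4].argmax();print(st[k])
c=max(cv2.findContours((l==k).astype(np.uint8),0,1)[0],key=cv2.contourArea);r=cv2.minAreaRect(c);print(r)
B=ray(s,cv2.boxPoints(r),.117);print(B.round(4).tolist(),B.mean(0))
E
```

```text
[ 285  137   86   79 3726]
mat [0.45627246 0.3268858 ] 0.0008956812087550346
[ 16 170 201] [14 45 73] [[15, 168, 100], [14, 178, 99], [14, 167, 104], [15, 176, 126], [15, 172, 138], [15, 173, 161], [17, 173, 203], [17, 173, 204], [16, 170, 201], [16, 173, 200], [16, 169, 204], [16, 176, 198], [16, 166, 195], [16, 174, 193], [16, 149, 193]]
[ 305  201   45   33 1240]
((327.0, 217.0), (32.0, 44.0), 90.0)
[[0.4466, 0.3066, 0.117], [0.4467, 0.3394, 0.117], [0.4724, 0.3401, 0.117], [0.4723, 0.3062, 0.117]] [0.45950447 0.32306004 0.117     ]
```

```bash
python3 -m creep '[[0,0,-0.3,0.2,0.6,0,1],[0,0,-0.3,0.2,0.6,3,1],[0,0,-0.3,0.2,0.6,6,1],[0,0,-0.3,0.2,0.6,8.5,1],[0,0,-0.3,0.2,0.6,10.3,1],[0,0,-0.3,0.2,0.6,10.3,1],[0,0,-0.3,0.2,0.6,10.3,0.3],[0,0,-0.3,0.2,0.6,10.3,0],[0,0,-0.3,0.2,0.6,10.3,0],[0,0,-0.3,0.2,0.6,10.3,0]]' 120;python3 -m creep '[[0,0,0,0,0,0,0],[0,0,0,0,0,0,0],[0,0,0,0,0,0,0],[0,0,0,0,0,0,0]]'
python3 -c "
from h import *
to([.458,.322,.25],0)
s=ctrl.snapshot('wrist') if 0 else None"
```

```text
clock: 1.87
eef_pos: [0.4537, 0.3263, 0.1493]
tcp_rot: [-0.009, 3.14, 0.002]
contact_force: [0.3, -0.1, 0.5]
gripper_width: 0.039
gripper_force: 0.0
clock: 2.2
eef_pos: [0.4536, 0.3261, 0.1492]
tcp_rot: [-0.008, 3.14, 0.003]
contact_force: [-2.3, 1.0, 5.6]
gripper_width: 0.0273
gripper_force: 117.6
turn [0.1  0.07 0.3 ] shift [ -0.45  -0.39 -10.08] F [-2.34  1.01  5.59] t 2.2
```

```bash
python3 -m creep '[[0,0,0,0,0,-2,0],[0,0,0,0,0,-5,0],[0,0,0,0,0,-8,0],[0,0,0,0,0,-11,0],[0,0,0,0,0,-12,0],[0,0,0,0,0,-12,0],[0,0,0,0,0,-12,0]]';python3 - <<'E'
from h import *
from station import ctrl
to([.446,.083,.20],.165)
s=ctrl.snapshot("wrist");pickle.dump(s,open("w2.pkl","wb"));cv2.imwrite("pics/w2.png",s["image"])
E
```

```text
clock: 2.78
eef_pos: [0.4532, 0.3255, 0.2672]
tcp_rot: [0.008, -3.141, 0.0]
contact_force: [-0.3, 1.0, -3.6]
gripper_width: 0.0271
gripper_force: 118.9
turn [-0.01 -0.01 -9.16] shift [  0.84 -24.24   6.72] F [-0.27  1.   -3.57] t 2.7833
```

View pics/w2.png

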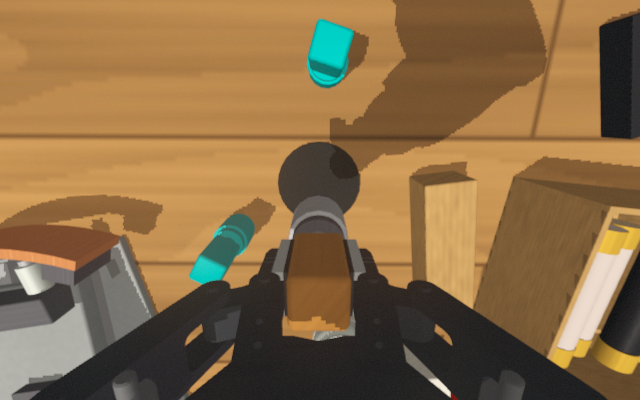

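```bash
python3 -m creep '[[0,0,-2,1,-3,0,0],[0,0,-5,1.5,-7,0,0],[0,0,-9.2,2,-11,0,0],[0,0,-9.2,3,-15,0,0],[0,0,-9.2,4,-19,0,0],[0,0,-9.2,5,-22,0,0],[0,0,-9.2,5.3,-24.2,0,0],[0,0,-9.2,5.3,-24.2,0,0],[0,0,-9.2,5.3,-24.2,0,0]]';python3 - <<'E'
from h import *
from station import ctrl
to([.446,.083,.20],.165)
s=ctrl.snapshot("wrist");pickle.dump(s,open("w3.pkl","wb"));cv2.imwrite("pics/w3.png",s["image"])
E
```

```text
clock: 3.58
eef_pos: [0.4007, 0.0823, 0.2665]
tcp_rot: [0.256, -3.129, 0.0]
contact_force: [1.3, 1.0, -3.7]
gripper_width: 0.0267
gripper_force: 119.8
turn [-0.   -0.14 -0.11] shift [-4.5  -0.67  6.64] F [ 1.35  1.01 -3.66] t 3.5833
```

View pics/w3.png

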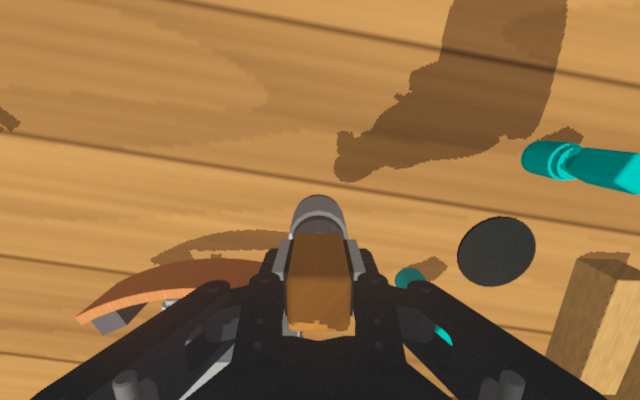

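The picture shows the burnisher firmly held and upright, the right half of the copper face at (80–285, 260–320), and the mat at (497,250). I'll check the arc against its top front edge.

```bash
python3 - <<'E'
from h import *
s=pickle.load(open("w3.pkl","rb"));im=s["image"].astype(int);r=im[...,2]
pts=[]
for u in range(90,205,5):
    c=r[262:330,u];g=np.convolve(c,[1,1,0,-1,-1],"valid")
    v=262+2+g.argmax();pts.append((u,v))
print(pts)
P=ray(s,pts,.105)[:,:2]
c0=np.array([.749,.020]);print((np.hypot(*(P-c0).T)*1000).round(1))
x=np.array([np.cos(.165),np.sin(.165)]);y=np.array([-x[1],x[0]])
print(((P-c0)@y).round(3))
f=least_squares(lambda p:np.hypot(*(P-p).T)-.25,c0,loss="soft_l1",f_scale=.001);print(f.x,np.std(f.fun))
print("end top-front",ray(s,(80,318),.105), "expect",c0-x*np.sqrt(.25**2-.12**2)-.12*y)
E
```

```text
[(90, np.int64(309)), (95, np.int64(307)), (100, np.int64(305)), (105, np.int64(303)), (110, np.int64(301)), (115, np.int64(300)), (120, np.int64(298)), (125, np.int64(297)), (130, np.int64(295)), (135, np.int64(294)), (140, np.int64(293)), (145, np.int64(292)), (150, np.int64(291)), (155, np.int64(291)), (160, np.int64(290)), (165, np.int64(289)), (170, np.int64(289)), (175, np.int64(288)), (180, np.int64(288)), (185, np.int64(288)), (190, np.int64(288)), (195, np.int64(286)), (200, np.int64(325))]
[251.4 251.5 251.6 251.9 252.3 251.8 252.4 252.2 253.1 253.  253.1 253.2
 253.5 252.8 253.3 253.8 253.4 254.1 253.9 253.7 253.7 255.8 212.1]
[-0.1   -0.095 -0.089 -0.084 -0.079 -0.074 -0.069 -0.064 -0.059 -0.054
 -0.049 -0.044 -0.039 -0.034 -0.029 -0.025 -0.02  -0.015 -0.01  -0.006
 -0.001  0.004  0.003]
[0.74400522 0.02486667] 0.00859755267157087
end top-front [[ 0.54996195 -0.12677727  0.105     ]] expect [ 0.55237184 -0.13439355]
```

```bash
python3 -m creep '[[0,0,0,0,-0.3,3,0],[0,0,0,0,-0.5,6,0],[0,0,0,-2,-0.5,6.8,0],[0,0,0,-4,-0.5,6.8,0],[0,0,0,-5.5,-0.5,6.8,0],[0,0,0,-5.5,-0.5,6.8,0],[0,0,0,-5.5,-0.5,6.8,0],[0,0,0,-5.5,-0.5,6.8,0]]'
cat >> h.py <<'E'
C0=np.array([.745,.023]);YAW=.165;OFF=.003
def st(base=None):
    o,p,R=T();x=np.array([np.cos(YAW),np.sin(YAW)]);y=np.array([-x[1],x[0]])
    r=p[:2]+OFF*x-C0;F=np.array(o["contact_force"])
    if base is not None:F=F-base
    f=[F[:2]@x,F[:2]@y];Y=r@y
    print(f"t{o['clock']:.2f} jig x {(r@x+.27)*1000:.1f} y {Y*1000:.1f} TCPz {p[2]*1000:.1f} F raw {o['contact_force'].round(2)} fx {f[0]:.2f} fy {f[1]:.2f} N {np.hypot(*f):.2f} fz {F[2]:.1f} g{o['gripper_force']:.0f} yawerr {R.as_matrix()[:2,1]@x:.4f}")
E
python3 -c "
from h import *
st()"; python3 -m creep '[[0,0,0,0,0,0,0]]'; python3 -c "
from h import *
st()"
```

```text
clock: 4.3
eef_pos: [0.4559, 0.0881, 0.199]
tcp_rot: [0.262, -3.128, 0.0]
contact_force: [-0.8, -0.2, -2.9]
gripper_width: 0.0267
gripper_force: 119.7
t4.30 jig x -1.5 y 111.7 TCPz 199.0 F raw [-0.8  -0.19 -2.89] fx -0.82 fy -0.06 N 0.82 fz -2.9 g120 yawerr -0.0019
clock: 4.38
eef_pos: [0.4558, 0.0878, 0.1995]
tcp_rot: [0.261, -3.129, 0.0]
contact_force: [-0.2, 0.2, -3.3]
gripper_width: 0.0267
gripper_force: 119.7
t4.38 jig x -1.7 y 111.5 TCPz 199.5 F raw [-0.24  0.2  -3.28] fx -0.20 fy 0.23 N 0.31 fz -3.3 g120 yawerr -0.0016
```

```bash
python3 -m creep '[[0,0,0,-0.8,0,0,0],[0,0,0,-1.6,0,0,0],[0,0,0,-2.2,0,0,0],[0,0,0,-2.6,0,0,0],[0,0,0,-3,0,0,0],[0,0,0,-3.4,0,0,0],[0,0,0,-3.4,0,0,0],[0,0,0,-3.4,0,0,0]]'; python3 -c "
from h import *
st()"
```

```text
clock: 5.05
eef_pos: [0.4897, 0.0931, 0.1996]
tcp_rot: [0.26, -3.129, -0.0]
contact_force: [-3.7, 0.8, -2.0]
gripper_width: 0.0272
gripper_force: 119.9
t5.05 jig x 32.6 y 111.1 TCPz 199.6 F raw [-3.71  0.81 -1.99] fx -3.52 fy 1.40 N 3.79 fz -2.0 g120 yawerr -0.0007
```

```bash
python3 -m creep '[[0,0,0,-0.6,0,0,0],[0,0,0,-1.2,0,0,0],[0,0,0,-1.7,0,0,0],[0,0,0,-2.1,0,0,0],[0,0,0,-2.3,0,0,0],[0,0,0,-2.4,0,0,0],[0,0,0,-2.5,0,0,0]]'; python3 -c "
from h import *
st()"
```

```text
clock: 5.63
eef_pos: [0.5123, 0.0975, 0.1994]
tcp_rot: [0.261, -3.125, -0.002]
contact_force: [-13.1, 3.3, 3.8]
gripper_width: 0.0265
gripper_force: 120.5
t5.63 jig x 55.7 y 111.7 TCPz 199.4 F raw [-13.14   3.34   3.78] fx -12.41 fy 5.46 N 13.56 fz 3.8 g121 yawerr -0.0014
```

```bash
cat >> h.py <<'E'
def xf(y):return .27-np.sqrt(.27**2-y*y)
def X(y,N=14):return xf(y)+N*np.sqrt(.27**2-y*y)/.27/400
def plan(ycmd,v,dN,n=8,step=.003,z0=0.,yend=-.104):
    """rows after commanded y=ycmd; v carriage x-speed m/s; dN force to add; z0 extra rise m"""
    out=[]
    for k in range(1,n+1):
        y=max(ycmd-step*k,yend);a=min(1,k/3)
        dx=X(y)-X(ycmd)+a*dN/400+v*k/12
        out.append([round(-dx*100,2),round((y-ycmd)*100,2),round(-(z0*a+v*.213*k/12)*100,2)])
    print(out)
def trav():
    o,p,R=T();x=np.array([np.cos(YAW),np.sin(YAW)]);y=np.array([-x[1],x[0]]);r=p[:2]+OFF*x-C0
    print("travel mm",((r@x+.27)-xf(r@y)+np.array(o["contact_force"])[:2]@x/400)*1000)
E
python3 -c "
from h import *
st();trav();plan(.1117,.009,.4,6,.003,.0012)"
```

```text
t5.63 jig x 55.7 y 111.7 TCPz 199.4 F raw [-13.14   3.34   3.78] fx -12.41 fy 5.46 N 13.56 fz 3.8 g121 yawerr -0.0014
travel mm 0.44571435030835854
[[np.float64(0.01), -0.3, -0.06], [np.float64(0.01), -0.6, -0.11], [np.float64(0.01), -0.9, -0.17], [np.float64(0.04), -1.2, -0.18], [np.float64(0.07), -1.5, -0.2], [np.float64(0.09), -1.8, -0.22]]
```

```bash
python3 -m creep '[[0,0,0,0.01,-0.3,-0.06,0],[0,0,0,0.02,-0.6,-0.11,0],[0,0,0,0.03,-0.9,-0.17,0],[0,0,0,0.06,-1.2,-0.18,0],[0,0,0,0.09,-1.5,-0.2,0]]'; python3 -c "
from h import *
st();trav();plan(.0967,.009,0,6,.003,0)"
```

```text
clock: 6.05
eef_pos: [0.513, 0.0823, 0.2006]
tcp_rot: [0.26, -3.123, -0.002]
contact_force: [-12.6, 2.8, -3.4]
gripper_width: 0.0267
gripper_force: 119.8
t6.05 jig x 53.9 y 96.6 TCPz 200.6 F raw [-12.58   2.8   -3.39] fx -11.94 fy 4.83 N 12.88 fz -3.4 g120 yawerr -0.0013
travel mm 6.146321991278361
[[np.float64(0.02), -0.3, -0.02], [np.float64(0.04), -0.6, -0.03], [np.float64(0.06), -0.9, -0.05], [np.float64(0.07), -1.2, -0.06], [np.float64(0.08), -1.5, -0.08], [np.float64(0.09), -1.8, -0.1]]
```

```bash
python3 -c "
from h import *
plan(.0967,.0125,1.0,6,.003,0)"
```

```text
[[np.float64(-0.09), -0.3, -0.02], [np.float64(-0.18), -0.6, -0.04], [np.float64(-0.28), -0.9, -0.07], [np.float64(-0.29), -1.2, -0.09], [np.float64(-0.31), -1.5, -0.11], [np.float64(-0.34), -1.8, -0.13]]
```

```bash
python3 -m creep '[[0,0,0,-0.09,-0.3,-0.02,0],[0,0,0,-0.18,-0.6,-0.04,0],[0,0,0,-0.28,-0.9,-0.07,0],[0,0,0,-0.29,-1.2,-0.09,0],[0,0,0,-0.31,-1.5,-0.11,0],[0,0,0,-0.34,-1.8,-0.13,0]]'; python3 -c "
from h import *
st();trav();plan(.0787,.0115,0,6,.003,0)"
```

```text
clock: 6.55
eef_pos: [0.5189, 0.065, 0.2019]
tcp_rot: [0.26, -3.122, -0.001]
contact_force: [-13.1, 2.9, -0.8]
gripper_width: 0.0266
gripper_force: 119.8
t6.55 jig x 56.9 y 78.5 TCPz 201.9 F raw [-13.09   2.93  -0.77] fx -12.43 fy 5.04 N 13.41 fz -0.8 g120 yawerr -0.0012
travel mm 14.148493321563139
[[np.float64(-0.02), -0.3, -0.02], [np.float64(-0.04), -0.6, -0.04], [np.float64(-0.06), -0.9, -0.06], [np.float64(-0.09), -1.2, -0.08], [np.float64(-0.12), -1.5, -0.1], [np.float64(-0.16), -1.8, -0.12]]
```

```bash
python3 -c "
from h import *
plan(.0787,.0145,.5,6,.003,0.0003)"
```

```text
[[np.float64(-0.08), -0.3, -0.04], [np.float64(-0.17), -0.6, -0.07], [np.float64(-0.26), -0.9, -0.11], [np.float64(-0.32), -1.2, -0.13], [np.float64(-0.37), -1.5, -0.16], [np.float64(-0.43), -1.8, -0.18]]
```

```bash
python3 -m creep '[[0,0,0,-0.08,-0.3,-0.04,0],[0,0,0,-0.17,-0.6,-0.07,0],[0,0,0,-0.26,-0.9,-0.11,0],[0,0,0,-0.32,-1.2,-0.13,0],[0,0,0,-0.37,-1.5,-0.16,0],[0,0,0,-0.43,-1.8,-0.18,0]]'; python3 -c "
from h import *
st();trav();plan(.0607,.014,0,6,.003,0);plan(.0607,.014,.6,6,.003,0)"
```

```text
clock: 7.05
eef_pos: [0.5257, 0.0478, 0.2034]
tcp_rot: [0.26, -3.121, -0.001]
contact_force: [-15.1, 1.4, -1.7]
gripper_width: 0.027
gripper_force: 119.8
t7.05 jig x 60.8 y 60.4 TCPz 203.4 F raw [-15.13   1.42  -1.66] fx -14.69 fy 3.88 N 15.19 fz -1.7 g120 yawerr -0.0010
travel mm 17.18795908563425
[[np.float64(-0.06), -0.3, -0.02], [np.float64(-0.12), -0.6, -0.05], [np.float64(-0.18), -0.9, -0.07], [np.float64(-0.25), -1.2, -0.1], [np.float64(-0.32), -1.5, -0.12], [np.float64(-0.39), -1.8, -0.15]]
[[np.float64(-0.11), -0.3, -0.02], [np.float64(-0.22), -0.6, -0.05], [np.float64(-0.33), -0.9, -0.07], [np.float64(-0.4), -1.2, -0.1], [np.float64(-0.47), -1.5, -0.12], [np.float64(-0.54), -1.8, -0.15]]
```

```bash
python3 -c "
from h import *
plan(.0607,.012,-.9,5,.003,0)"
```

```text
[[np.float64(0.03), -0.3, -0.02], [np.float64(0.06), -0.6, -0.04], [np.float64(0.09), -0.9, -0.06], [np.float64(0.04), -1.2, -0.09], [np.float64(-0.01), -1.5, -0.11]]
```

```bash
python3 -m creep '[[0,0,0,0.03,-0.3,-0.02,0],[0,0,0,0.06,-0.6,-0.04,0],[0,0,0,0.08,-0.9,-0.06,0],[0,0,0,0.03,-1.2,-0.09,0],[0,0,0,-0.02,-1.5,-0.11,0]]'; python3 -c "
from h import *
st();trav();plan(.0457,.012,0,6,.003,0);plan(.0457,.012,-.6,6,.003,0)"
```

```text
clock: 7.47
eef_pos: [0.5285, 0.0329, 0.2045]
tcp_rot: [0.259, -3.122, -0.0]
contact_force: [-14.3, -0.5, -2.9]
gripper_width: 0.0271
gripper_force: 119.8
t7.47 jig x 61.1 y 45.3 TCPz 204.5 F raw [-14.27  -0.54  -2.85] fx -14.17 fy 1.81 N 14.28 fz -2.9 g120 yawerr -0.0008
travel mm 21.825544469307122
[[np.float64(-0.06), -0.3, -0.02], [np.float64(-0.12), -0.6, -0.04], [np.float64(-0.18), -0.9, -0.06], [np.float64(-0.24), -1.2, -0.09], [np.float64(-0.31), -1.5, -0.11], [np.float64(-0.38), -1.8, -0.13]]
[[np.float64(-0.01), -0.3, -0.02], [np.float64(-0.02), -0.6, -0.04], [np.float64(-0.03), -0.9, -0.06], [np.float64(-0.09), -1.2, -0.09], [np.float64(-0.16), -1.5, -0.11], [np.float64(-0.23), -1.8, -0.13]]
```

```bash
python3 -m creep '[[0,0,0,-0.05,-0.3,-0.02,0],[0,0,0,-0.1,-0.6,-0.04,0],[0,0,0,-0.15,-0.9,-0.06,0],[0,0,0,-0.21,-1.2,-0.09,0],[0,0,0,-0.27,-1.5,-0.11,0],[0,0,0,-0.34,-1.8,-0.13,0]]'; python3 -c "
from h import *
st();trav();plan(.0277,.012,0,6,.003,0);plan(.0277,.012,-.6,6,.003,0)"
```

```text
clock: 7.97
eef_pos: [0.5349, 0.0157, 0.2058]
tcp_rot: [0.259, -3.122, 0.0]
contact_force: [-13.9, -1.1, -1.4]
gripper_width: 0.0266
gripper_force: 119.9
t7.97 jig x 64.5 y 27.3 TCPz 205.8 F raw [-13.93  -1.09  -1.37] fx -13.92 fy 1.22 N 13.97 fz -1.4 g120 yawerr -0.0007
travel mm 28.36244291642599
[[np.float64(-0.07), -0.3, -0.02], [np.float64(-0.15), -0.6, -0.04], [np.float64(-0.23), -0.9, -0.06], [np.float64(-0.32), -1.2, -0.09], [np.float64(-0.4), -1.5, -0.11], [np.float64(-0.49), -1.8, -0.13]]
[[np.float64(-0.02), -0.3, -0.02], [np.float64(-0.05), -0.6, -0.04], [np.float64(-0.08), -0.9, -0.06], [np.float64(-0.17), -1.2, -0.09], [np.float64(-0.25), -1.5, -0.11], [np.float64(-0.34), -1.8, -0.13]]
```

On target; following the plan.

```bash
python3 -m creep '[[0,0,0,-0.07,-0.3,-0.03,0],[0,0,0,-0.15,-0.6,-0.06,0],[0,0,0,-0.23,-0.9,-0.08,0],[0,0,0,-0.32,-1.2,-0.11,0],[0,0,0,-0.4,-1.5,-0.13,0],[0,0,0,-0.49,-1.8,-0.15,0]]'; python3 -c "
from h import *
st();trav();plan(.0097,.012,0,6,.003,0);plan(.0097,.012,-.6,6,.003,0)"
```

```text
clock: 8.47
eef_pos: [0.5427, -0.0014, 0.2073]
tcp_rot: [0.259, -3.122, 0.0]
contact_force: [-13.6, -0.9, -2.5]
gripper_width: 0.0271
gripper_force: 119.8
t8.47 jig x 69.4 y 9.2 TCPz 207.3 F raw [-13.58  -0.93  -2.52] fx -13.55 fy 1.32 N 13.61 fz -2.5 g120 yawerr -0.0005
travel mm 35.37608706444982
[[np.float64(-0.09), -0.3, -0.02], [np.float64(-0.19), -0.6, -0.04], [np.float64(-0.28), -0.9, -0.06], [np.float64(-0.39), -1.2, -0.09], [np.float64(-0.49), -1.5, -0.11], [np.float64(-0.6), -1.8, -0.13]]
[[np.float64(-0.04), -0.3, -0.02], [np.float64(-0.09), -0.6, -0.04], [np.float64(-0.13), -0.9, -0.06], [np.float64(-0.24), -1.2, -0.09], [np.float64(-0.34), -1.5, -0.11], [np.float64(-0.45), -1.8, -0.13]]
```

```bash
python3 -m creep '[[0,0,0,-0.12,-0.3,-0.03,0],[0,0,0,-0.24,-0.6,-0.05,0],[0,0,0,-0.36,-0.9,-0.07,0],[0,0,0,-0.47,-1.2,-0.1,0],[0,0,0,-0.58,-1.5,-0.12,0],[0,0,0,-0.69,-1.8,-0.14,0]]'; python3 -c "
from h import *
st();trav();plan(-.0083,.012,0,6,.003,0);plan(-.0083,.012,-.6,6,.003,0)"
```

```text
clock: 8.97
eef_pos: [0.5524, -0.0181, 0.2086]
tcp_rot: [0.258, -3.121, 0.001]
contact_force: [-14.0, -1.8, -1.5]
gripper_width: 0.0265
gripper_force: 119.8
t8.97 jig x 76.3 y -9.0 TCPz 208.6 F raw [-14.04  -1.8   -1.54] fx -14.15 fy 0.53 N 14.16 fz -1.5 g120 yawerr -0.0002
travel mm 40.77756102464279
[[np.float64(-0.11), -0.3, -0.02], [np.float64(-0.22), -0.6, -0.04], [np.float64(-0.34), -0.9, -0.06], [np.float64(-0.46), -1.2, -0.09], [np.float64(-0.58), -1.5, -0.11], [np.float64(-0.7), -1.8, -0.13]]
[[np.float64(-0.06), -0.3, -0.02], [np.float64(-0.12), -0.6, -0.04], [np.float64(-0.19), -0.9, -0.06], [np.float64(-0.31), -1.2, -0.09], [np.float64(-0.43), -1.5, -0.11], [np.float64(-0.55), -1.8, -0.13]]
```

```bash
python3 -m creep '[[0,0,0,-0.11,-0.3,-0.03,0],[0,0,0,-0.22,-0.6,-0.05,0],[0,0,0,-0.34,-0.9,-0.07,0],[0,0,0,-0.46,-1.2,-0.1,0],[0,0,0,-0.58,-1.5,-0.12,0],[0,0,0,-0.7,-1.8,-0.14,0]]'; python3 -c "
from h import *
st();trav();plan(-.0263,.012,0,6,.003,0);plan(-.0263,.012,-.6,6,.003,0)"
```

```text
clock: 9.47
eef_pos: [0.5624, -0.0349, 0.21]
tcp_rot: [0.258, -3.122, 0.002]
contact_force: [-14.0, -3.2, -2.9]
gripper_width: 0.0262
gripper_force: 119.8
t9.47 jig x 83.4 y -27.1 TCPz 210.0 F raw [-13.96  -3.2   -2.93] fx -14.30 fy -0.86 N 14.33 fz -2.9 g120 yawerr -0.0001
travel mm 46.236474375367244
[[np.float64(-0.13), -0.3, -0.02], [np.float64(-0.26), -0.6, -0.04], [np.float64(-0.39), -0.9, -0.06], [np.float64(-0.53), -1.2, -0.09], [np.float64(-0.66), -1.5, -0.11], [np.float64(-0.81), -1.8, -0.13]]
[[np.float64(-0.08), -0.3, -0.02], [np.float64(-0.16), -0.6, -0.04], [np.float64(-0.24), -0.9, -0.06], [np.float64(-0.38), -1.2, -0.09], [np.float64(-0.51), -1.5, -0.11], [np.float64(-0.66), -1.8, -0.13]]
```

```bash
python3 -m creep '[[0,0,0,-0.11,-0.3,-0.02,0],[0,0,0,-0.22,-0.6,-0.05,0],[0,0,0,-0.34,-0.9,-0.07,0],[0,0,0,-0.47,-1.2,-0.09,0],[0,0,0,-0.6,-1.5,-0.12,0],[0,0,0,-0.74,-1.8,-0.14,0]]'; python3 -c "
from h import *
st();trav();plan(-.0443,.011,0,6,.003,0);plan(-.0443,.011,-.6,6,.003,0)"
```

```text
clock: 9.97
eef_pos: [0.5727, -0.0516, 0.2113]
tcp_rot: [0.258, -3.121, 0.002]
contact_force: [-13.0, -4.0, -2.1]
gripper_width: 0.0268
gripper_force: 119.7
t9.97 jig x 90.8 y -45.3 TCPz 211.3 F raw [-13.04  -3.99  -2.1 ] fx -13.52 fy -1.79 N 13.63 fz -2.1 g120 yawerr 0.0002
travel mm 53.1899971182998
[[np.float64(-0.14), -0.3, -0.02], [np.float64(-0.28), -0.6, -0.04], [np.float64(-0.42), -0.9, -0.06], [np.float64(-0.56), -1.2, -0.08], [np.float64(-0.71), -1.5, -0.1], [np.float64(-0.87), -1.8, -0.12]]
[[np.float64(-0.09), -0.3, -0.02], [np.float64(-0.18), -0.6, -0.04], [np.float64(-0.27), -0.9, -0.06], [np.float64(-0.41), -1.2, -0.08], [np.float64(-0.56), -1.5, -0.1], [np.float64(-0.72), -1.8, -0.12]]
```

```bash
python3 -m creep '[[0,0,0,-0.17,-0.3,-0.03,0],[0,0,0,-0.33,-0.6,-0.05,0],[0,0,0,-0.49,-0.9,-0.07,0],[0,0,0,-0.64,-1.2,-0.1,0],[0,0,0,-0.8,-1.5,-0.12,0],[0,0,0,-0.96,-1.8,-0.14,0]]'; python3 -c "
from h import *
st();trav();plan(-.0623,.0115,0,6,.003,0);plan(-.0623,.011,-.6,6,.003,0)"
```

```text
clock: 10.47
eef_pos: [0.5853, -0.0681, 0.2127]
tcp_rot: [0.257, -3.122, 0.003]
contact_force: [-12.6, -5.1, -2.9]
gripper_width: 0.0267
gripper_force: 119.6
t10.47 jig x 100.5 y -63.6 TCPz 212.7 F raw [-12.63  -5.08  -2.86] fx -13.29 fy -2.94 N 13.61 fz -2.9 g120 yawerr 0.0005
travel mm 59.6944363611785
[[np.float64(-0.16), -0.3, -0.02], [np.float64(-0.32), -0.6, -0.04], [np.float64(-0.49), -0.9, -0.06], [np.float64(-0.66), -1.2, -0.08], [np.float64(-0.83), -1.5, -0.1], [np.float64(-1.0), -1.8, -0.12]]
[[np.float64(-0.11), -0.3, -0.02], [np.float64(-0.21), -0.6, -0.04], [np.float64(-0.33), -0.9, -0.06], [np.float64(-0.49), -1.2, -0.08], [np.float64(-0.66), -1.5, -0.1], [np.float64(-0.83), -1.8, -0.12]]
```

```bash
python3 -m creep '[[0,0,0,-0.19,-0.3,-0.02,0],[0,0,0,-0.38,-0.6,-0.05,0],[0,0,0,-0.57,-0.9,-0.07,0],[0,0,0,-0.74,-1.2,-0.1,0],[0,0,0,-0.92,-1.5,-0.12,0],[0,0,0,-1.1,-1.8,-0.14,0]]'; python3 -c "
from h import *
st();trav();plan(-.0803,.0115,0,9,.003,0);plan(-.0803,.011,-.6,9,.003,0)"
```

```text
clock: 10.97
eef_pos: [0.5992, -0.0842, 0.2141]
tcp_rot: [0.257, -3.122, 0.004]
contact_force: [-14.0, -6.1, -5.9]
gripper_width: 0.0269
gripper_force: 119.5
t10.97 jig x 111.6 y -81.8 TCPz 214.1 F raw [-13.97  -6.08  -5.85] fx -14.78 fy -3.70 N 15.24 fz -5.9 g120 yawerr 0.0006
travel mm 61.96022387712049
[[np.float64(-0.18), -0.3, -0.02], [np.float64(-0.36), -0.6, -0.04], [np.float64(-0.55), -0.9, -0.06], [np.float64(-0.74), -1.2, -0.08], [np.float64(-0.93), -1.5, -0.1], [np.float64(-1.12), -1.8, -0.12], [np.float64(-1.32), -2.1, -0.14], [np.float64(-1.52), -2.37, -0.16], [np.float64(-1.61), -2.37, -0.18]]
[[np.float64(-0.12), -0.3, -0.02], [np.float64(-0.25), -0.6, -0.04], [np.float64(-0.38), -0.9, -0.06], [np.float64(-0.57), -1.2, -0.08], [np.float64(-0.76), -1.5, -0.1], [np.float64(-0.95), -1.8, -0.12], [np.float64(-1.14), -2.1, -0.14], [np.float64(-1.33), -2.37, -0.16], [np.float64(-1.42), -2.37, -0.18]]
```

```bash
python3 -m creep '[[0,0,0,-0.1,-0.3,0,0],[0,0,0,-0.21,-0.6,0,0],[0,0,0,-0.32,-0.9,-0.02,0],[0,0,0,-0.5,-1.2,-0.04,0],[0,0,0,-0.69,-1.5,-0.06,0],[0,0,0,-0.88,-1.8,-0.08,0]]'; python3 -c "
from h import *
st();trav();plan(-.0983,.0115,0,6,.003,0,-.108);plan(-.0983,.011,-.6,6,.003,0,-.108)"
```

```text
clock: 11.47
eef_pos: [0.6112, -0.1007, 0.2151]
tcp_rot: [0.257, -3.123, 0.004]
contact_force: [-12.7, -7.5, -5.1]
gripper_width: 0.0267
gripper_force: 119.6
t11.47 jig x 120.7 y -100.0 TCPz 215.1 F raw [-12.74  -7.45  -5.06] fx -13.79 fy -5.26 N 14.76 fz -5.1 g120 yawerr 0.0008
travel mm 67.06395469487822
[[np.float64(-0.2), -0.3, -0.02], [np.float64(-0.4), -0.6, -0.04], [np.float64(-0.61), -0.9, -0.06], [np.float64(-0.73), -0.97, -0.08], [np.float64(-0.83), -0.97, -0.1], [np.float64(-0.92), -0.97, -0.12]]
[[np.float64(-0.15), -0.3, -0.02], [np.float64(-0.29), -0.6, -0.04], [np.float64(-0.45), -0.9, -0.06], [np.float64(-0.57), -0.97, -0.08], [np.float64(-0.66), -0.97, -0.1], [np.float64(-0.75), -0.97, -0.12]]
```

```bash
python3 -m creep '[[0,0,0,-0.15,-0.3,-0.01,0],[0,0,0,-0.31,-0.6,-0.03,0],[0,0,0,-0.47,-0.9,-0.05,0],[0,0,0,-0.58,-1,-0.07,0],[0,0,0,-0.68,-1,-0.09,0],[0,0,0,-0.78,-1,-0.11,0]]'; python3 -c "
from h import *
st();trav()"
```

```text
clock: 11.97
eef_pos: [0.6207, -0.1094, 0.2161]
tcp_rot: [0.256, -3.123, 0.005]
contact_force: [-11.7, -7.7, -5.0]
gripper_width: 0.0267
gripper_force: 119.5
t11.97 jig x 128.7 y -110.2 TCPz 216.1 F raw [-11.69  -7.73  -4.97] fx -12.80 fy -5.70 N 14.02 fz -5.0 g119 yawerr 0.0012
travel mm 73.13425990486297
```

```bash
python3 -m creep '[[0,0,0,1.5,0,0,0],[0,0,0,4,0,0,0],[0,0,0,7,0,0,0],[0,0,0,10,0,0,0],[0,0,0,13,0,-1,0],[0,0,0,15,0,-3,0],[0,0,0,16,0,-5,0],[0,0,0,16,0,-6,0],[0,0,0,16,0,-6,0]]'; python3 -c "
from h import *
st();to([.4536,.3261,.267],0)"
```

```text
clock: 12.72
eef_pos: [0.4672, -0.1346, 0.2804]
tcp_rot: [-0.258, 3.126, -0.004]
contact_force: [0.8, -0.6, -2.8]
gripper_width: 0.0265
gripper_force: 120.1
t12.72 jig x -26.9 y -109.8 TCPz 280.4 F raw [ 0.79 -0.62 -2.8 ] fx 0.67 fy -0.75 N 1.00 fz -2.8 g120 yawerr 0.0000
turn [-0.14  0.3   9.45] shift [-6.22 45.67  1.25] F [ 0.79 -0.62 -2.8 ] t 12.7167
```

```bash
python3 -m creep '[[0,0,1,0,3,0,0],[0,0,2,-0.5,7,0,0],[0,0,3,-1,11,0,0],[0,0,4,-1.5,15,0,0],[0,0,5,-2,19,0,0],[0,0,6,-2.5,23,0,0],[0,0,7,-3.1,27,0,0],[0,0,8,-3.7,31,0,0],[0,0,9,-4.4,35,0,0],[0,0,9.4,-5.2,39,0,0]]';python3 -m creep '[[0,0,0,0,3,0.3,0],[0,0,0,0,5,0.8,0],[0,0,0,0,5.5,1,0],[0,0,0,0,5.5,1,0],[0,0,0,0,5.5,1,0],[0,0,0,0,5.5,1,0]]'; python3 - <<'E'
from h import *
from station import ctrl
to([.4536,.3261,.1495],0)
s=ctrl.snapshot("wrist");pickle.dump(s,open("w4.pkl","wb"));cv2.imwrite("pics/w4.png",s["image"])
E
```

```text
clock: 13.55
eef_pos: [0.453, 0.2621, 0.2766]
tcp_rot: [0.002, -3.142, 0.001]
contact_force: [1.1, 0.3, -3.2]
gripper_width: 0.0267
gripper_force: 120.1
clock: 14.05
eef_pos: [0.4531, 0.3135, 0.2675]
tcp_rot: [0.002, -3.141, 0.001]
contact_force: [-0.2, 0.1, -2.2]
gripper_width: 0.0267
gripper_force: 120.3
turn [-0.04 -0.02  0.06] shift [-0.06  1.27 11.79] F [-0.18  0.1  -2.22] t 14.05
```

View pics/w4.png

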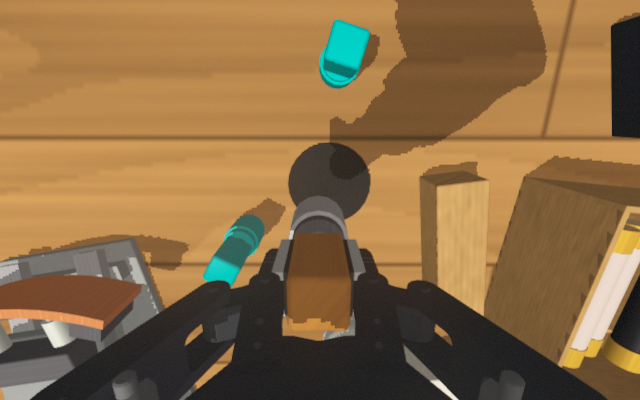

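The handle and roller sit at the same pixels as right after the pick (roller rim at 318,210), so nothing slipped; the mat is at (329,182). Lowering now.

```bash
python3 -m creep '[[0,0,0,0,0.6,2,0],[0,0,0,0,1.25,5,0],[0,0,0,0,1.25,8,0],[0,0,0,0,1.25,10,0],[0,0,0,0,1.25,11,0],[0,0,0,0,1.25,11.4,0],[0,0,0,0,1.25,11.6,0],[0,0,0,0,1.25,11.7,0],[0,0,0,0,1.25,11.7,0]]';python3 -c "
from h import *
to([.4536,.3261,.1492],0)"
```

```text
clock: 14.85
eef_pos: [0.4536, 0.3269, 0.1519]
tcp_rot: [-0.002, 3.14, 0.002]
contact_force: [-0.4, 0.5, -2.7]
gripper_width: 0.0266
gripper_force: 120.3
turn [0.06 0.09 0.08] shift [-0.   -0.08  0.27] F [-0.4   0.51 -2.69] t 14.85
```

```bash
python3 -m creep '[[0,0,0,0,0,0.1,0],[0,0,0,0,0,0.2,0],[0,0,0,0,0,0.25,0],[0,0,0,0,0,0.25,0],[0,0,0,0,0,0.25,0]]'
```

```text
clock: 15.27
eef_pos: [0.4532, 0.327, 0.1492]
tcp_rot: [-0.003, 3.14, 0.001]
contact_force: [-0.8, -0.4, 7.6]
gripper_width: 0.0266
gripper_force: 121.3
```

```bash
python3 -m creep '[[0,0,0,0,0,-0.05,0.3],[0,0,0,0,0,-0.05,0.7],[0,0,0,0,0,-0.05,1],[0,0,0,0,0,-0.05,1],[0,0,0,0,0,-0.05,1],[0,0,0,0,0,-0.05,1],[0,0,0,0,0,-0.05,1],[0,0,0,0,0,-0.05,1]]';python3 -m creep '[[0,0,0,0,0,-1,1],[0,0,0,0,0,-3,1],[0,0,0,0,0,-6,1],[0,0,0,0,0,-9,1],[0,0,0,0,0,-11,1],[0,0,0,0,0,-11,1],[0,0,0,0,0,-11,1]]'; python3 - <<'E'
from station import ctrl
import cv2
a=ctrl.snapshot("wrist")["image"];b=ctrl.snapshot("scene")["image"]
cv2.imwrite("pics/end.png",cv2.vconcat([cv2.resize(a[100:300,200:500],(600,300)),cv2.resize(b[170:310,250:530],(600,300))]))
E
```

```text
clock: 15.93
eef_pos: [0.4529, 0.3268, 0.1487]
tcp_rot: [0.003, -3.142, 0.0]
contact_force: [0.6, -1.1, -0.1]
gripper_width: 0.0854
gripper_force: 0.0
clock: 16.52
eef_pos: [0.4533, 0.3271, 0.2605]
tcp_rot: [-0.003, 3.139, 0.003]
contact_force: [-0.6, -0.1, -1.2]
gripper_width: 0.0852
gripper_force: 0.0
```

View pics/end.png

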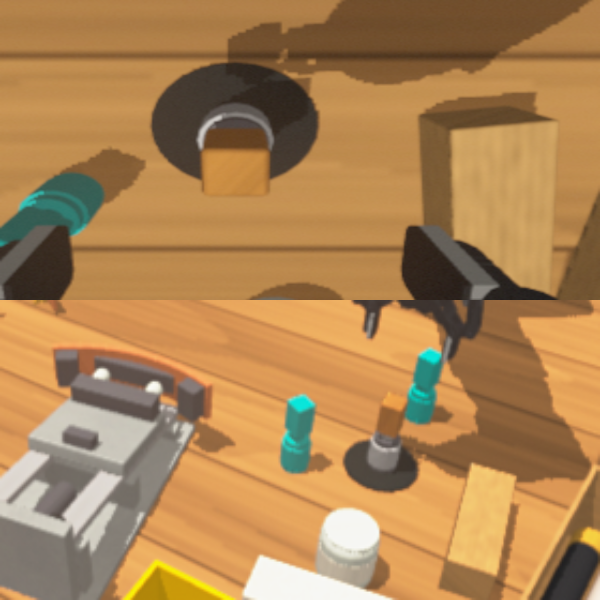

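The burnisher stands upright in the middle of its mat, at (235,130) in the wrist crop. The gripper is clear of it, and the carton and tin are where they were. Handing in.

```bash
python3 -c "
from station import ctrl
print(ctrl.finish_job())"
```

```text
the job is handed in; nothing more can be done
None
```

The job is handed in, with no verdict returned: the roller made one left-to-right pass, reading about 13–15 N from set-on to lift-off, the carriage travelled about 73 mm, and the burnisher is back upright on its mat.

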